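# Third hand: hold a junction box on a sprung conduit end

## Task

Pick up the open grey junction box that has a round entry hole in one end wall (not its twin without a hole), carry it level to the bench stand and slide the hole over the threaded end of the sprung conduit until the end wall sits flat on the collar. Press the box on against the spring with a steady force of about 12 N, as a third hand for the fitter who will screw the locknut on from inside, and finish while still gripping and pressing it: do not let go. Leave the twin box, the screwdriver, the carton and the tape measure where they are.

Things in the scene. Friction and masses are not known exactly. Their poses are not given: they have to be found in the camera images.
- box: the junction box to hold: grey plastic, open top, 90 mm long (own x), 64 mm wide (y), 50 mm high, walls and floor 4 mm; loose, 0.1 to 0.26 kg. Origin at the centre of its underside. Its +x end wall has a round 26 mm through hole, centre 27 mm above the underside; the hole faces away from the robot within 45 degrees of world x. Grip it from above across its width
- box_entry (a point): centre of the round hole, in the outer face of the box's +x end wall: 45 mm ahead of the box's origin along x and 27 mm up; axes as the box's
- blank_box: bystander: the twin junction box, same size, colour and axes, but all four walls closed; loose. It may stand in either of the two places. Leave it.
- stand: bench stand, fixed, in a new place and turn each time. Origin under its foot plate (150 x 90 x 12 mm, x = -50 to 100 mm), z up, x the way the conduit is pushed in (within 20 degrees of world x, away from the robot). A level aluminium housing, 42 mm diameter, front end at x = -19 mm, axis 85 mm above the bench, holds a 20 mm conduit that slides along x on a spring and sticks out towards -x
- conduit_face (a point): centre of the collar's front face; moves with the conduit, axes as the stand's. Spring relaxed: at x = -60, y = 0, z = 85 mm in the stand's frame. Collar 36 mm in diameter, 6 mm thick; in front of it the threaded end, 20 mm diameter, 20 mm long, bevelled tip, points to the stand's -x. A box seated on the collar has its underside 58 mm above the bench
- conduit (a joint): how far the conduit is pushed in along the stand's +x, in m: 0 relaxed, end stop at 0.030. Linear spring, 800 N/m, no preload (friction about 0.2 N): 12 N at 0.015. A black ring, 12 mm wide, on the conduit shows it: at 12 N the housing's front edge stands at mid-ring (the ring's two edges get there at 9 and 21 mm)
- screwdriver: bystander: loose screwdriver lying on the bench; origin under its middle
- carton: bystander: open cardboard carton with wall plugs, 110 x 80 x 50 mm; origin at the centre of its underside
- tape: bystander: tape measure standing on the bench, case 70 x 36 x 60 mm; origin at the centre of its underside
Things that resemble listed ones, but are neither listed nor needed, are in the scene too. Leave any red look-alike of the box alone.

How it is judged:
On the way, in this order (a step that is already met when the one before it is completed fails the run):
1. the box with the hole is gripped and lifted clear of the bench (height (world z) of box above 0.03 m and contact force between the fingers and box above 0.5 N), for 0.2 s.
2. the hole is over the threaded end: outer face within 12 mm of the collar (distance between box_entry and conduit_face below 0.012 m), for 0.1 s.
At the end, for the whole second after the job is handed in: For the last second the gripped, still box sits on the collar (hole within 7 mm of its face centre, level and in line within 0.14 rad, underside above 45 mm), pressing the conduit in by 8.75 to 21.25 mm (7 to 17 N); contact force box to stand 6 to 20 N (distance between box_entry and conduit_face below 0.007 m and angle between the x axis of box and the x axis of stand, either way round below 0.14 rad and angle between box's own z axis and vertical below 0.14 rad and value of joint conduit between 0.00875 and 0.02125 m and velocity of joint conduit between -0.005 and 0.005 m/s and contact force between box and stand between 6 and 20 N and contact force between the fingers and box above 1 N and height (world z) of box above 0.045 m and linear speed of box below 0.01 m/s); the arm keeps its last pose, push and grip.
It fails at once if a bystander (twin box, screwdriver, carton, tape measure) moved by more than 30 mm (distance of any of blank_box, screwdriver, carton, tape from where it was at the start of the episode above 0.03 m).
It also fails if it takes over 45 s, if anything falls off the work surface, if the arm or the gripper's body presses on something with over 40 N, if the wrist force passes 120 N, or if a joint passes its speed limit or range.

## Robot

A 7-joint arm with a two-finger parallel gripper is mounted at the origin on the work surface. World frame = base frame: x ahead of the robot, y to its left, z up, the work surface at z = 0. Lengths are in m, angles in rad, forces in N, time in s.
With the tool pointing down it reaches from about 0.4 to 0.85 m from the base axis. Payload 10.4 kg.
Tool frame: the origin (TCP) lies between the finger pads; the fingertips stand 19 mm ahead of it and the grasp point (between the pads) is the TCP; x points along the fingers, y is the direction in which the jaws open and shut, and the axes are right-handed (so a half turn about x gives the same grasp; the last joint's range is limited). The gripper opens to 87 mm and grips with 3 to 60 N. Pads are 19 mm wide; open, the fingers measure 117 mm over their backs; the gripper's body (75 mm by 190 mm) begins 51 mm behind the grasp point.
Start: joints at [-1.322, 0.332, -0.065, 1.46, 0.022, 1.35, -0.088], TCP at [0.168, 0.602, 0.242] pointing down, gripper open.
Joint ranges: [-2.6, 2.6], [-0.5, 2.12], [-1.47, 1.34], [0.16, 2.42], [-1.27, 4.41], [0.06, 2.06], [-2.6, 2.6]. Speed limits (rad/s): [2.22, 2.22, 2.79, 2.79, 3.14, 3.14, 3.14].

## Interface

Orientations are given as a unit quaternion [x, y, z, w].
In Python, from bench import r gives the robot as it stands.
- The arm moves only by the tool drive_tool, never from a script. Its argument "motion" is a list of rows, each a list of 4 numbers: the shift along the tool's x, y, z in cm, then the turn about the tool's x in units of 5 degrees (1.0 is 5 degrees). In form: [[tx, ty, tz, twist], ...]. A call has 1 to 20 rows; each row is the pose to reach, as a shift and turn from the pose commanded when the call began, along the tool's axes at that moment; what a row does not reach only later rows make up. A row lasts 1/12 s, in which the tool goes at most 41.7 mm and 7.16 degrees, less where a joint would pass 70% of its speed; a pose out of reach is approached as far as the arm can. A call with a gripper value outside its range is refused whole. "grip" is the closure in counts, from 0 (fully open) to 255 (shut), set as the call begins (left out, the last holds). The fingers move at their own pace and stop on an object; "force" is the grip in N (left out, the last holds). Time passes only in rows, so rows that repeat a pose let the fingers close. It gives the time, the measured TCP pose, the force and the opening at its end, in the units of the state.
- r.read_state(): the state, without advancing time (a new reading comes with each control period).
- r.camera(name): name is "scene" or "top" or "wrist"; returns the picture (400x640x3 uint8, red, green, blue); there is no depth.
- r.calibration(name): a dict with "fx", "fy", "cx", "cy" (pixels), "dist" ([k1, k2, p1, p2, k3] as OpenCV has them; the pictures are not rectified), "xyz" and "orientation" of the camera in the world. Camera axes: x right, y up, looking along -z (the intrinsics and any distortion apply to the point x, -y, -z); pixel columns grow to the right and rows downward; lengths in m; the calibration is good to about 2 mm. A picture is of the moment at which its call begins: read the wrist's pose just before it. calibration takes no time and is no camera call; for the wrist camera it gives the pose at the moment of the call.
- r.close_job(): hands the job in, once; it reports no verdict.
The state is a dict: "time": time; "joint_positions": joint angles; "joint_vel": joint speeds; "joint_torque": joint torques, N m; "ee_pos": TCP position; "eef_rot": TCP orientation; "ft_force": force on the tool from outside, world axes, zero at the start; "torque": the same for the moment, N m; "width": finger opening in m.
Only numpy, scipy, OpenCV 4.12 (cv2) and the standard library are available. Lean on these libraries where they do the work, as an engineer would, in place of code of your own. Each camera call takes 0.05 s, during which the arm holds its last target.

## Working session

There is one attempt and no reset: what is moved stays moved. The work goes in short steps, Python scripts to look and compute and a tool call to move; the robot and the scene stay as the last step left them, time stands still between calls to the robot, and variables do not carry over. Pictures are saved under pics/ and viewed, and the job is handed in when it is done.

Besides the shell and the picture viewer there is one more tool, called after "Request:" in YAML: its name, and indented under it one key for each argument. drive_tool: Moves the arm, as the interface text tells. Its arguments: {"type":"object","properties":{"motion":{"type":"array","items":{"type":"array","items":{"type":"number"}}},"grip":{"type":"number"},"force":{"type":"number"}},"required":["motion"]}

```bash
ls; mkdir -p pics
python3 - <<'E'
from bench import r
import cv2,numpy as np
s=r.read_state();print({k:np.round(v,3) for k,v in s.items()})
for n in["scene","top","wrist"]:
    c=r.calibration(n);print(n,c)
    cv2.imwrite(f"pics/{n}0.png",r.camera(n)[:,:,::-1])
E
```

```text
pics
{'time': np.float64(0.0), 'joint_positions': array([-1.322,  0.333, -0.065,  1.461,  0.022,  1.35 , -0.089]), 'joint_vel': array([-0.   , -0.001,  0.001,  0.001, -0.   ,  0.002,  0.   ]), 'joint_torque': array([-2.0000e-03, -6.2324e+01,  2.4000e-02, -3.8990e+01, -6.1000e-02,
        4.0000e-02,  0.0000e+00]), 'ee_pos': array([0.168, 0.602, 0.241]), 'eef_rot': array([ 0.095,  0.701, -0.096,  0.701]), 'ft_force': array([ 0.585, -0.189, -0.364]), 'torque': array([ 0.007, -0.038, -0.017]), 'width': np.float64(0.087)}
scene {'fx': 411.455047982767, 'fy': 411.455047982767, 'cx': 315.83088166714373, 'cy': 195.51495161817297, 'dist': array([-0.00403667,  0.        ,  0.        ,  0.        ,  0.        ]), 'xyz': array([ 1.02589098, -0.2879013 ,  0.8372362 ]), 'orientation': array([0.28515865, 0.15655967, 0.4722231 , 0.81925512])}
top {'fx': 405.09887569918675, 'fy': 405.09887569918675, 'cx': 321.0072137205898, 'cy': 196.94534183289764, 'dist': array([-0.07058182,  0.        ,  0.        ,  0.        ,  0.        ]), 'xyz': array([0.36042724, 0.04663366, 0.96710897]), 'orientation': array([-0.06014498,  0.07234935,  0.70455448, -0.70338548])}
wrist {'fx': 295.2782482280312, 'fy': 295.2782482280312, 'cx': 318.11349513941184, 'cy': 203.6665857754146, 'dist': array([-0.05095814,  0.        ,  0.        ,  0.        ,  0.        ]), 'xyz': array([0.10379376, 0.62001768, 0.38385223]), 'orientation': array([-0.09916591, -0.07387408,  0.6004275 ,  0.79006048])}
```

View pics/scene0.png

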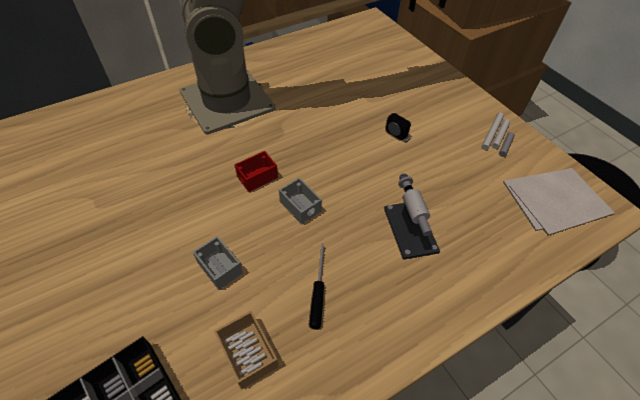

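View pics/top0.png

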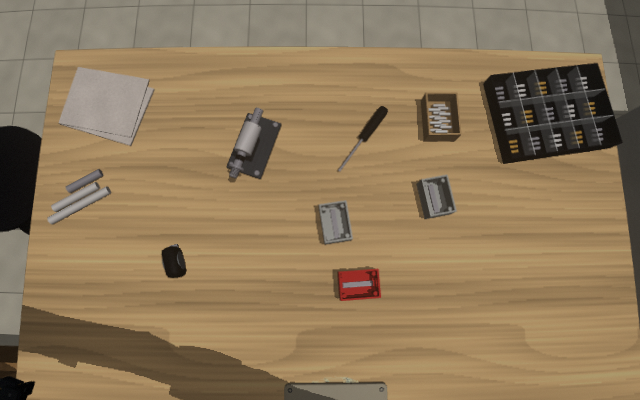

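View pics/wrist0.png

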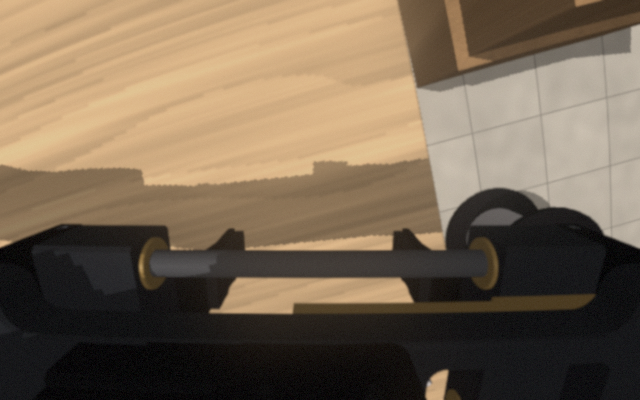

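Candidates for the box are grey A (scene 301,201 / top 334,222), grey B (scene 218,262 / top 435,196) and the red look-alike (scene 257,170 / top 359,284). A seems to have a round hole in the end wall facing away from the robot. I'll check that in a close crop.

Run:
```python
import cv2,numpy as np
a=cv2.imread("pics/scene0.png");b=cv2.imread("pics/top0.png")
C=lambda i,x,y,w,h,f:cv2.resize(i[y:y+h,x:x+w],None,fx=f,fy=f,interpolation=cv2.INTER_CUBIC)
cv2.imwrite("pics/c1.png",C(a,190,170,140,120,5.7))
cv2.imwrite("pics/c2.png",C(b,300,165,160,100,5))
cv2.imwrite("pics/c3.png",C(b,215,95,80,100,6))
cv2.imwrite("pics/c4.png",C(a,375,165,80,100,6))
```

```text
(no output)
```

View pics/c1.png

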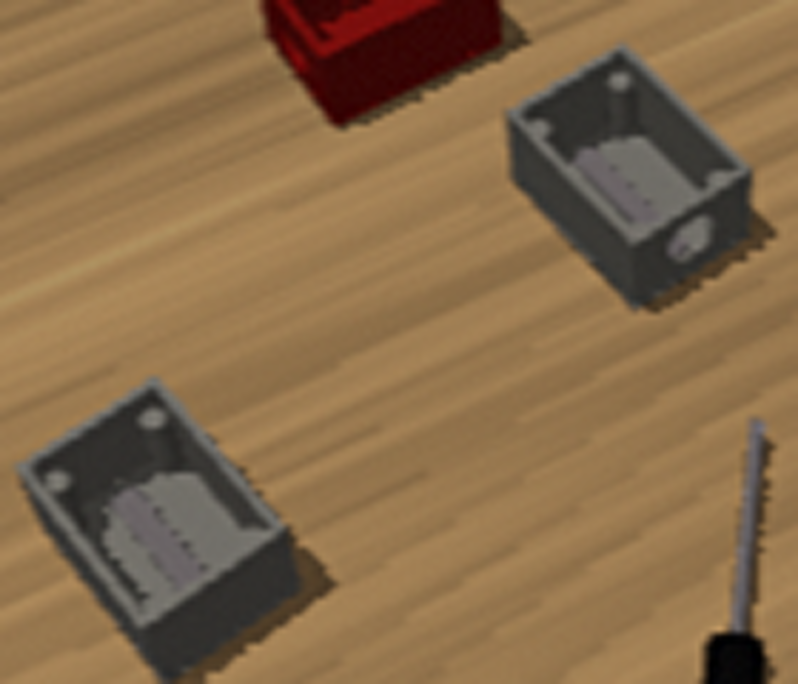

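View pics/c2.png

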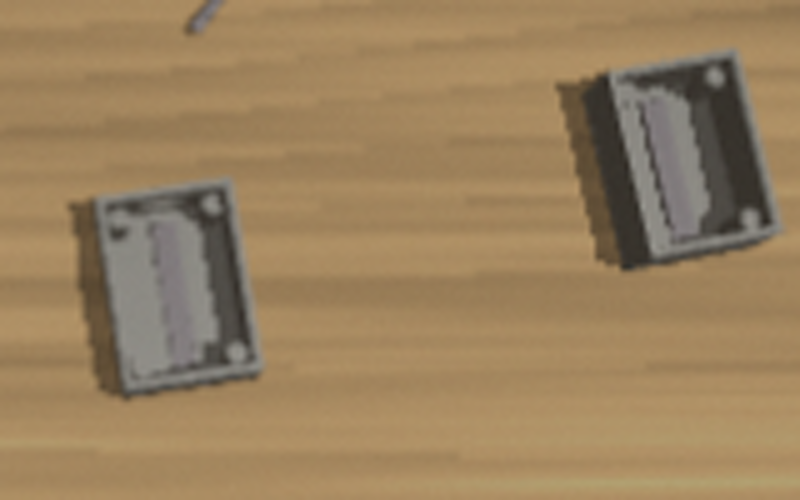

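View pics/c3.png

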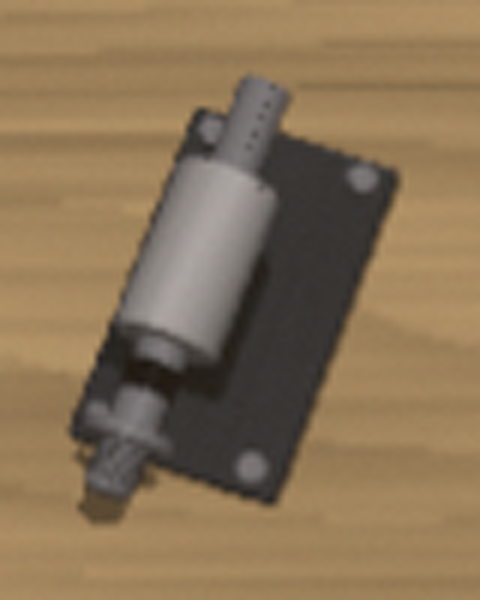

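View pics/c4.png

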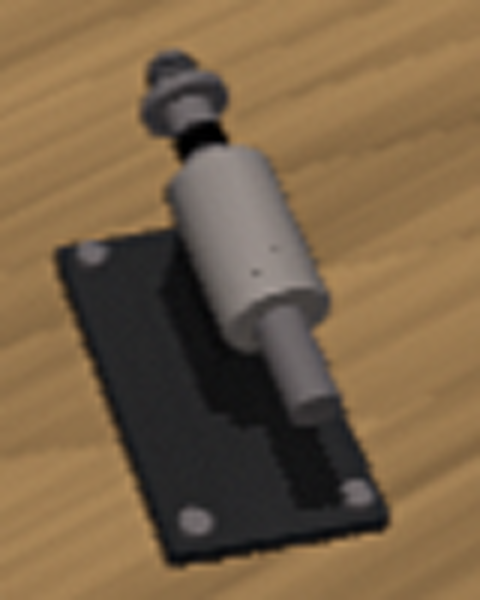

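```bash
cat > h.py <<'E'
import cv2,numpy as np
from scipy.spatial.transform import Rotation as R
from scipy.optimize import least_squares
def proj(c,P):
    Rm=R.from_quat(c["orientation"]).as_matrix()
    p=(np.asarray(P,float)-c["xyz"])@Rm
    p=p*[1,-1,-1]
    K=np.array([[c["fx"],0,c["cx"]],[0,c["fy"],c["cy"]],[0,0,1.]])
    return cv2.projectPoints(p.reshape(-1,1,3),np.zeros(3),np.zeros(3),K,np.asarray(c["dist"],float))[0].reshape(-1,2)
def place(q,P):
    x,y,t=q; P=np.asarray(P,float)
    return P@R.from_euler('z',t).as_matrix().T+[x,y,0]
def fit(obs,q0):
    # obs: list of (calib, localpts, pix)
    f=lambda q:np.concatenate([(proj(c,place(q,P))-px).ravel() for c,P,px in obs])
    s=least_squares(f,q0,loss='soft_l1');return s.x,f(s.x)
E
python3 - <<'E'
from h import *
from bench import r
t=r.calibration("top");s=r.calibration("scene")
cv=lambda L,f,o:(np.array(L,float)+.5)/f-.5+np.array(o)
B=lambda a,b,z=.05:(a*.045,b*.032,z)
ob=[(t,[B(1,1),B(1,-1),B(-1,-1),B(-1,1)],cv([(95,200),(232,180),(262,373),(123,393)],5,(300,165))),
(s,[B(1,1),B(1,-1),B(-1,1),B(-1,-1),(.045,0,.027),B(1,-1,0)],cv([(750,172),(635,240),(622,47),(510,113),(690,238),(640,308)],5.7,(190,170)))]
for o in (ob[:1],ob[1:],ob):
    q,e=fit(o,[.4,0,0]);print("box",np.round(q,4),np.round(e,1))
S=lambda a,b,z=.012:(a,b*.045,z)
os=[(t,[S(.1,1),S(.1,-1),S(-.05,-1),S(-.05,1)],cv([(200,108),(398,177),(272,505),(72,435)],6,(215,95))),
(s,[S(.1,1),S(.1,-1),S(-.05,-1)],cv([(385,522),(170,560),(62,250)],6,(375,165)))]
for o in (os[:1],os[1:],os):
    q,e=fit(o,[.6,.2,-.2]);print("stand",np.round(q,4),np.round(e,1))
    for n,c,off in(("t",t,(215,95)),("s",s,(375,165))):
        print(n,np.round((proj(c,place(q,[(-.06,0,.085),(-.08,0,.085),(-.019,0,.085)]))-off)*6).tolist())
E
```

```text
box [ 0.477  -0.0017  0.1403] [-0.1 -0.2  0.  -0.   0.1  0.1 -0.   0.1]
box [ 0.4777 -0.0005  0.1546] [ 0.6 -0.7 -0.2  0.8  0.2 -1.  -0.8 -0.2  0.8  0.  -0.7  0.8]
box [ 0.4774 -0.0011  0.1484] [-0.5 -0.2 -0.4 -0.3 -0.  -0.2 -0.1  0.1  0.3 -0.6 -0.6  0.9  0.1 -1.
 -1.  -0.3  0.4  0.1 -1.1  0.8]
stand [ 0.6479  0.2028 -0.3344] [-0.1 -0.1  0.6 -0.5  0.3  0.3 -0.9  0.2]
t [[124.0, 446.0], [105.0, 495.0], [164.0, 346.0]]
s [[175.0, 96.0], [159.0, 59.0], [209.0, 176.0]]
stand [ 0.6511  0.2039 -0.3521] [ 1.2  0.4 -0.3 -0.1 -0.5 -0.5]
t [[119.0, 436.0], [98.0, 485.0], [160.0, 338.0]]
s [[185.0, 100.0], [169.0, 63.0], [217.0, 180.0]]
stand [ 0.649   0.2029 -0.3361] [-0.1 -0.5  0.6 -0.8  0.2 -0.1 -1.  -0.3  0.8 -0.5 -0.5 -0.4 -1.6 -0.6]
t [[124.0, 443.0], [104.0, 492.0], [163.0, 343.0]]
s [[177.0, 98.0], [161.0, 61.0], [211.0, 178.0]]
```

Crop c1 shows the round hole at (690,238), so A (scene 311,211) is the right box and B has a closed wall. Next I'll work out the first move.

```bash
cat >> h.py <<'E'
def move(st,target,yaw,base=None):
    """tool-frame shift (cm) and twist units to put TCP at target with tool y along box y (mod pi); also tilt error"""
    T=R.from_quat(st["eef_rot"]).as_matrix()
    d=T.T@(np.asarray(target)-st["ee_pos"])*100
    y=T[:,1]; a=np.arctan2(y[1],y[0]); want=yaw+np.pi/2
    dy=(want-a+np.pi/2)%np.pi-np.pi/2   # world yaw turn about z
    return np.round(d,2), round(float(-np.degrees(dy)/5),2), np.round(T,3)
E
python3 - <<'E'
from h import *
from bench import r
s=r.read_state()
for z in(.15,.03):print(*move(s,[.4773,-.0013,z],.146))
E
```

```text
[  9.15 -49.78  46.01] -4.79 [[-0.     0.268  0.963]
 [-0.001  0.963 -0.268]
 [-1.    -0.001  0.   ]]
[ 21.15 -49.76  46.01] -4.79 [[-0.     0.268  0.963]
 [-0.001  0.963 -0.268]
 [-1.    -0.001  0.   ]]
```

Request:
drive_tool:
  motion:
    - [4, -24, 23, -2.4]
    - [4, -24, 23, -2.4]
    - [4, -24, 23, -2.4]
    - [4, -24, 23, -2.4]
    - [4, -24, 23, -2.4]
    - [4, -24, 23, -2.4]
    - [4, -24, 23, -2.4]
    - [4, -24, 23, -2.4]
    - [9.1, -49.8, 46, -4.8]
    - [9.1, -49.8, 46, -4.8]
    - [9.1, -49.8, 46, -4.8]
    - [9.1, -49.8, 46, -4.8]
    - [9.1, -49.8, 46, -4.8]
    - [9.1, -49.8, 46, -4.8]
    - [9.1, -49.8, 46, -4.8]
    - [9.1, -49.8, 46, -4.8]
    - [9.1, -49.8, 46, -4.8]
    - [9.1, -49.8, 46, -4.8]
    - [9.1, -49.8, 46, -4.8]
    - [9.1, -49.8, 46, -4.8]
  grip: 0

```text
time: 1.82
ee_pos: [0.4769, -0.0004, 0.1504]
eef_rot: [-0.052, 0.705, 0.052, 0.705]
ft_force: [0.2, 0.3, 0.7]
width: 0.0869
```

Run:
```python
from h import *
from bench import r
s=r.read_state();print(s["time"],s["ee_pos"],s["joint_positions"].round(2),s["ft_force"].round(2))
print(*move(s,[.4773,-.0013,.03],.146))
c=r.calibration("wrist");im=r.camera("wrist")[:,:,::-1].copy()
q=[.4773,-.0013,.146]
print(proj(c,place(q,[(a*.045,b*.032,.05) for a,b in((1,1),(1,-1),(-1,-1),(-1,1))])).round(1).tolist())
np.save("cw1.npy",c,allow_pickle=True)
cv2.imwrite("pics/w1.png",im)
```

```text
1.8167 [ 4.76864608e-01 -3.75663028e-04  1.50352722e-01] [-0.6   0.07  0.53  1.98 -0.04  1.1   1.67] [0.17 0.28 0.66]
[12.04 -0.1   0.04] 0.02 [[-0.001 -0.147  0.989]
 [ 0.     0.989  0.147]
 [-1.     0.    -0.001]]
[[352.8, 258.2], [281.2, 258.1], [278.0, 156.5], [356.2, 156.7]]
```

View pics/w1.png

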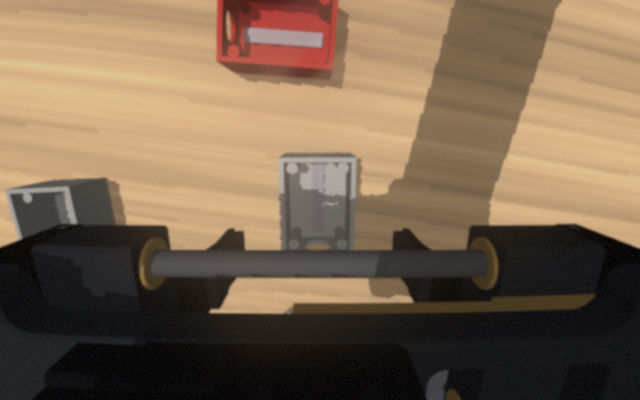

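The wrist view shows the box rim's near corners at about (279,156) and (357,155). The prediction was (278,156) and (356,157), so the box is aligned and I'll descend and grip.

Request:
drive_tool:
  motion:
    - [4, -0.1, 0, 0]
    - [8, -0.1, 0, 0]
    - [10, -0.1, 0, 0]
    - [11, -0.1, 0, 0]
    - [12, -0.1, 0, 0]
    - [12, -0.1, 0, 0]
    - [12, -0.1, 0, 0]
  grip: 0

```text
time: 2.45
ee_pos: [0.4779, -0.0017, 0.0313]
eef_rot: [-0.052, 0.705, 0.052, 0.706]
ft_force: [-0.5, 0.9, 0.5]
width: 0.087
```

Request:
drive_tool:
  motion:
    - [0, 0, 0, 0]
    - [0, 0, 0, 0]
    - [0, 0, 0, 0]
    - [0, 0, 0, 0]
    - [0, 0, 0, 0]
    - [0, 0, 0, 0]
    - [0, 0, 0, 0]
    - [0, 0, 0, 0]
  grip: 255
  force: 40

```text
time: 3.12
ee_pos: [0.4777, -0.0019, 0.031]
eef_rot: [-0.052, 0.705, 0.052, 0.705]
ft_force: [-1.4, 0.9, 6.0]
width: 0.064
```

Request:
drive_tool:
  motion:
    - [-2, 0, 0, 0]
    - [-4, 0, 0, 0]
    - [-6, 0, 0, 0]
    - [-6, 0, 0, 0]
    - [-6, 0, 0, 0]
    - [-6, 0, 0, 0]

```text
time: 3.62
ee_pos: [0.4767, -0.002, 0.0896]
eef_rot: [-0.052, 0.706, 0.052, 0.705]
ft_force: [0.2, 0.7, -1.6]
width: 0.0634
```

Run:
```python
from h import *
from bench import r
s=r.read_state();print(s["time"],s["ee_pos"],s["ft_force"].round(2),s["width"])
print(*move(s,[.5121,.2508,.089],-.336))
```

```text
3.6167 [ 0.47672438 -0.00204449  0.08964255] [ 0.22  0.7  -1.59] 0.06340768765952239
[ 0.06 24.49  7.21] 5.54 [[-0.001 -0.147  0.989]
 [ 0.     0.989  0.147]
 [-1.     0.    -0.001]]
```

Request:
drive_tool:
  motion:
    - [0, 4, 0, 0.8]
    - [0, 8, 1, 1.8]
    - [0, 12, 2, 2.8]
    - [0, 16, 4, 3.8]
    - [0, 20, 5.5, 4.8]
    - [0, 22.5, 6.5, 5.5]
    - [0, 24, 7, 5.5]
    - [0, 24.5, 7.2, 5.5]
    - [0, 24.5, 7.2, 5.5]
    - [0, 24.5, 7.2, 5.5]
    - [0, 24.5, 7.2, 5.5]

```text
time: 4.53
ee_pos: [0.5127, 0.2484, 0.0902]
eef_rot: [0.117, 0.697, -0.118, 0.697]
ft_force: [0.2, -0.8, -2.0]
width: 0.0636
```

Run:
```python
from h import *
from bench import r
s=r.read_state();print(s["time"],s["ee_pos"],s["ft_force"].round(2),s["width"])
print(*move(s,[.5499,.2376,.089],-.336))
for n,(x,y,w,h) in dict(top=(190,95,110,120),scene=(350,130,110,120)).items():
    im=r.camera(n)[:,:,::-1];cv2.imwrite(f"pics/{n}2f.png",im)
    cv2.imwrite(f"pics/{n}2.png",cv2.resize(im[y:y+h,x:x+w],None,fx=5,fy=5,interpolation=cv2.INTER_CUBIC))
```

```text
4.5333 [0.51266479 0.24844655 0.09018299] [ 0.19 -0.83 -1.98] 0.06363070749828266
[0.12 0.2  3.87] 0.01 [[-0.001  0.329  0.944]
 [-0.001  0.944 -0.329]
 [-1.    -0.001 -0.   ]]
```

View pics/top2.png

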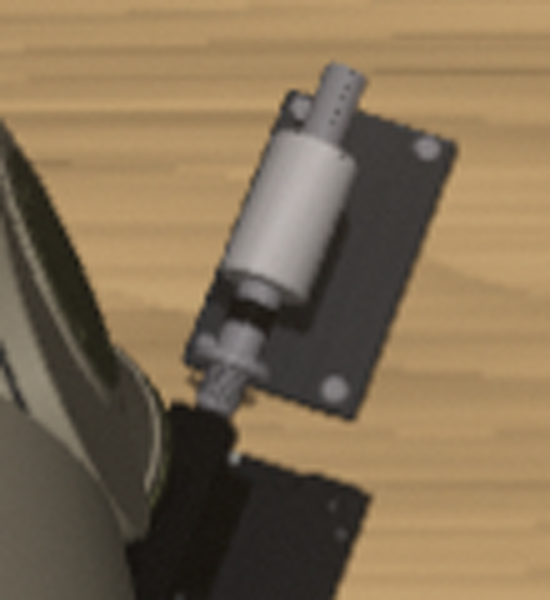

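View pics/scene2.png

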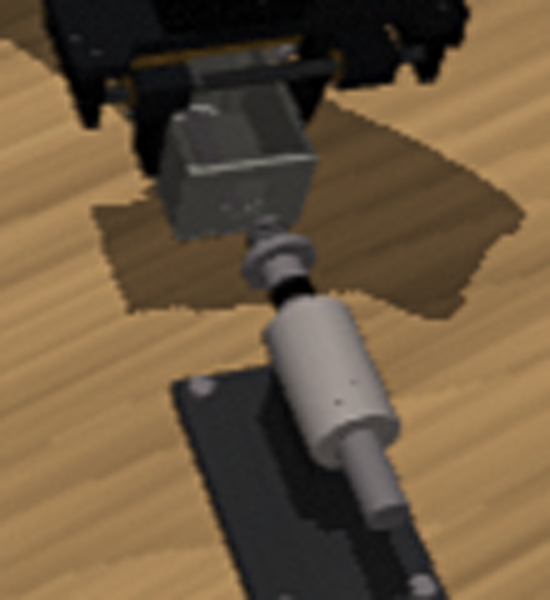

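```bash
cat > ov.py <<'E'
from h import *
def circ(x,rad,n=60,z=.085):
    a=np.linspace(0,2*np.pi,n);return np.c_[np.full(n,x),rad*np.cos(a),z+rad*np.sin(a)]
def overlay(im,c,win,f,st,bx,bz,d=0):
    x,y,w,h=win
    o=cv2.resize(im[y:y+h,x:x+w],None,fx=f,fy=f,interpolation=cv2.INTER_CUBIC)
    def pl(P,col):
        p=(proj(c,P)-[x,y]+.5)*f-.5
        cv2.polylines(o,[np.round(p*8).astype(np.int32)],False,col,1,cv2.LINE_AA,3)
    pl(place(st,circ(-.019,.021)),(0,255,255))
    pl(place(st,circ(-.060+d,.018)),(0,255,0));pl(place(st,circ(-.08+d,.010)),(0,0,255))
    pl(place(st,[(-.05,-.045,.012),(.1,-.045,.012),(.1,.045,.012),(-.05,.045,.012),(-.05,-.045,.012)]),(255,255,0))
    B=[(.045,-.032,bz),(.045,.032,bz),(.045,.032,bz+.05),(.045,-.032,bz+.05),(.045,-.032,bz),(.045,-.032,bz+.05),(-.045,-.032,bz+.05),(-.045,.032,bz+.05),(.045,.032,bz+.05)]
    pl(place(bx,B),(255,0,255));pl(place(bx,circ(.045,.013,z=bz+.027)),(255,100,0))
    return o
E
python3 - <<'E'
from ov import *
from bench import r
for n,win in dict(top=(190,95,110,120),scene=(350,130,110,120)).items():
    im=cv2.imread(f"pics/{n}2f.png")
    cv2.imwrite(f"pics/{n}2o.png",overlay(im,r.calibration(n),win,5,[.649,.2029,-.336],[.5127,.2484,-.336],.059))
E
```

```text
(no output)
```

View pics/top2o.png

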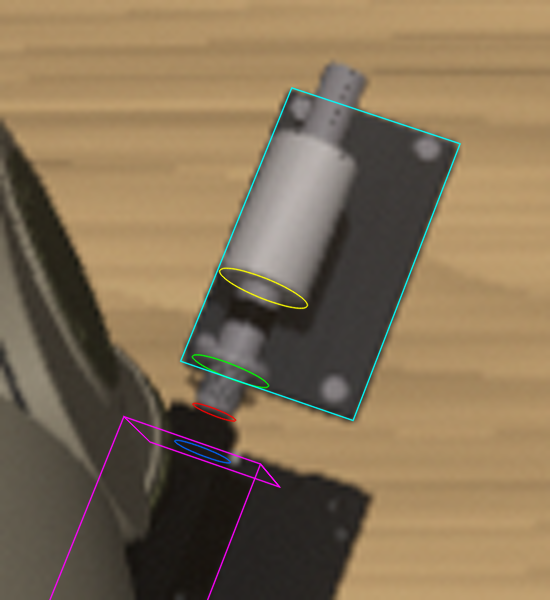

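View pics/scene2o.png

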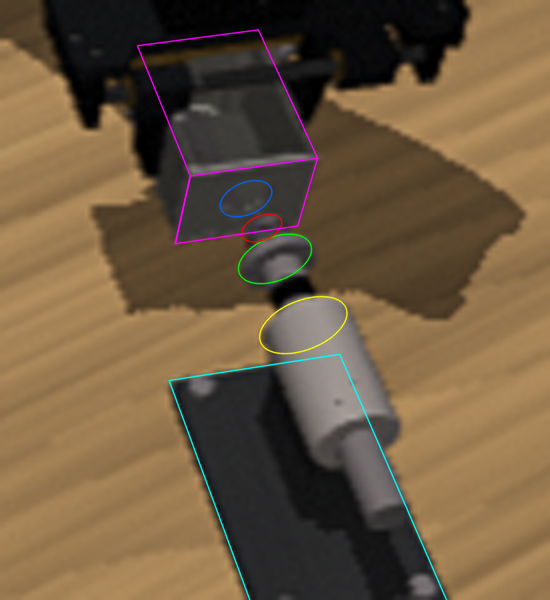

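Run:
```python
from ov import *
im=cv2.imread("pics/scene2f.png")
g=cv2.convertScaleAbs(im[140:190,375:420],alpha=1.8,beta=10)
cv2.imwrite("pics/s2z.png",cv2.resize(g,None,fx=12,fy=12,interpolation=cv2.INTER_CUBIC))
```

```text
(no output)
```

View pics/s2z.png

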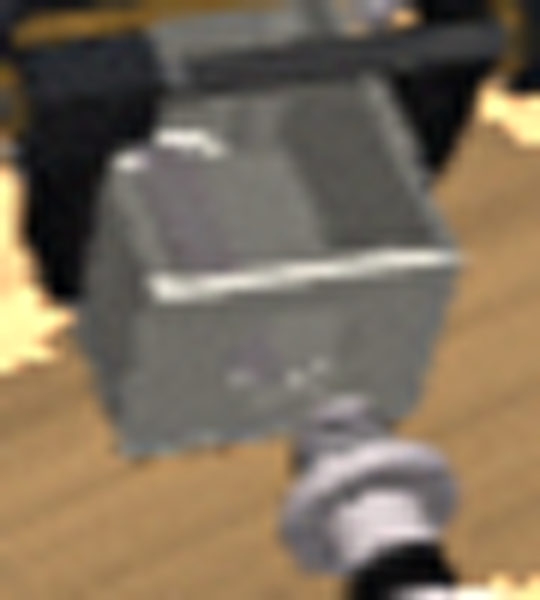

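Run:
```python
from ov import *
from bench import r
c=r.calibration("scene")
cv_=lambda L:(np.array(L,float)+.5)/12-.5+np.array([375,140])
z=.059
P=[(.045,-.032,z+.05),(.045,.032,z+.05),(.045,-.032,z),(.045,.032,z)]
px=cv_([(150,295),(460,258),(125,455),(413,420)])
q,e=fit([(c,P,px)],[.51,.25,-.33]);print(q,e.round(1))
print((( proj(c,place([.5127,.2484,-.336],P))-[375,140]+.5)*12).round())
# free tilt fit
f=lambda v:(proj(c,R.from_euler('zyx',v[3:]).apply(np.array(P)-[0,0,z])+v[:3])-px).ravel()
s=least_squares(lambda v:np.r_[f(v),(v[2]-z)/.002, v[4:]/.05],[.5127,.2484,z,-.336,0,0]);print(s.x.round(4),f(s.x).round(1))
st=[.649,.2029,-.336]
print("tip",((proj(c,place(st,[(-.08,0,.085),(-.06,0,.085)]))-[375,140]+.5)*12).round())
for nm,x,rad in(("col",-.06,.018),("colback",-.054,.018)):
    p=(proj(c,place(st,circ(x,rad)))-[375,140]+.5)*12;print(nm,p.min(0).round(),p.max(0).round())
```

```text
[ 0.51187493  0.24998741 -0.36033564] [ 0.3 -0.1  0.1 -0.1 -0.6  0.1  0.1  0. ]
[[157. 302.]
 [462. 260.]
 [121. 465.]
 [415. 423.]]
[ 0.512   0.2506  0.0589 -0.3662 -0.0019  0.0088] [ 0.2 -0.   0.1 -0.1 -0.5  0.1  0.2 -0. ]
tip [[328. 427.]
 [360. 502.]]
col [272. 442.] [448. 561.]
colback [282. 465.] [458. 584.]
```

Run:
```python
from ov import *
from bench import r
c=r.calibration("scene")
def unp(c,px,z):
    return least_squares(lambda v:(proj(c,[[v[0],v[1],z]])-px).ravel(),[.55,.22]).x
g=lambda u,v,z=.085:unp(c,(np.array([u,v])+.5)/12-.5+np.array([375,140]),z)
col=g(365,495);tip=g(340,415)
for n,bx in(("scene",[.5119,.25,-.360]),("tcp",[.5127,.2484,-.334])):
    Rm=R.from_euler('z',bx[2]).as_matrix()[:2,:2]
    for m,p in(("col",col),("tip",tip),("stcol",place([.649,.2029,-.336],[[-.06,0,0]])[0,:2]),("stscol",place([.6511,.2039,-.3521],[[-.06,0,0]])[0,:2])):
        print(n,m,p.round(4),"in box frame",(Rm.T@(p-bx[:2])).round(4))
```

```text
scene col [0.5915 0.2247] in box frame [0.0834 0.0044]
scene tip [0.5722 0.2334] in box frame [0.0622 0.0057]
scene stcol [0.5924 0.2227] in box frame [0.0849 0.0028]
scene stscol [0.5948 0.2246] in box frame [0.0865 0.0054]
tcp col [0.5915 0.2247] in box frame [0.0822 0.0035]
tcp tip [0.5722 0.2334] in box frame [0.0611 0.0054]
tcp stcol [0.5924 0.2227] in box frame [0.0837 0.0018]
tcp stscol [0.5948 0.2246] in box frame [0.0853 0.0044]
```

Request:
drive_tool:
  motion:
    - [0.1, 0.2, 0, 0]
    - [0.1, 0.35, 0.4, 0]
    - [0.1, 0.35, 0.9, 0]
    - [0.1, 0.35, 1.2, 0]
    - [0.1, 0.35, 1.2, 0]
    - [0.1, 0.35, 1.2, 0]

```text
time: 5.13
ee_pos: [0.5254, 0.2499, 0.0895]
eef_rot: [0.117, 0.697, -0.117, 0.697]
ft_force: [-0.4, 0.1, -2.7]
width: 0.0636
```

Run:
```python
from ov import *
from bench import r
s=r.read_state();print(s["time"],s["ee_pos"],s["ft_force"].round(2))
im=r.camera("scene")[:,:,::-1];cv2.imwrite("pics/scene3f.png",im)
g=cv2.convertScaleAbs(im[140:190,375:420],alpha=1.8,beta=10)
w=r.camera("wrist")[:,:,::-1]
w=cv2.convertScaleAbs(w[150:300,240:400],alpha=1.8,beta=10)
a=cv2.resize(g,(440,490),interpolation=cv2.INTER_CUBIC);a=cv2.resize(g,(405,450),interpolation=cv2.INTER_CUBIC)
b=cv2.resize(w,(390,366),interpolation=cv2.INTER_CUBIC)
o=np.zeros((450,795,3),np.uint8);o[:,:405]=a;o[:366,405:]=b
cv2.imwrite("pics/sw3.png",o)
```

```text
5.1333 [0.52542232 0.24986336 0.08948654] [-0.44  0.13 -2.68]
```

View pics/sw3.png

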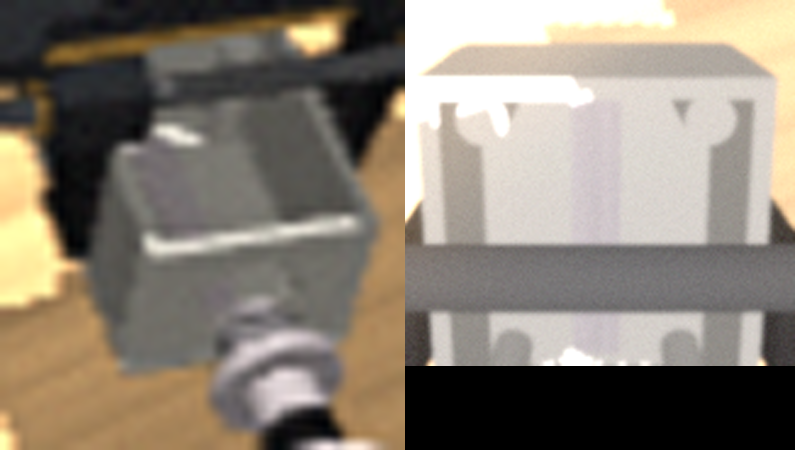

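Run:
```python
from ov import *
im=cv2.imread("pics/scene3f.png")
g=cv2.convertScaleAbs(im[160:188,384:418],alpha=2.0,beta=10)
cv2.imwrite("pics/s3z.png",cv2.resize(g,None,fx=20,fy=20,interpolation=cv2.INTER_CUBIC))
```

```text
(no output)
```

View pics/s3z.png

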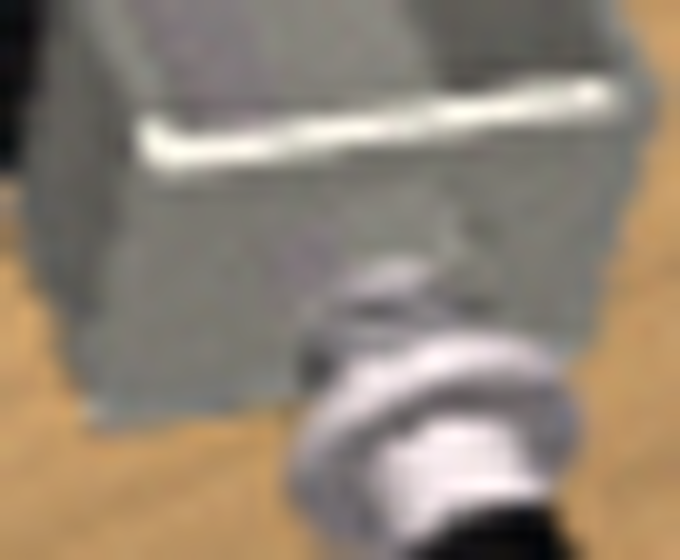

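Run:
```python
from ov import *
from bench import r
c=r.calibration("scene")
im=cv2.imread("pics/scene3f.png")
W=np.array([384,160]);cv_=lambda L:(np.array(L,float)+.5)/20-.5+W
z=.0585
P=[(.045,-.032,z+.05),(.045,.032,z+.05),(.045,-.032,z),(.045,.032,z)]
q,e=fit([(c,P,cv_([(145,175),(650,115),(90,430),(592,352)]))],[.52,.25,-.33]);print(q,e.round(1))
g=cv2.convertScaleAbs(im,alpha=2.0,beta=10)
st=[.649,.2029,-.336]
# shift stand image fit: collar centre
def unp(px,z): return least_squares(lambda v:(proj(c,[[v[0],v[1],z]])-px).ravel(),[.55,.22]).x
col=unp(cv_([428,430]),.085);print(col)
st2=st+np.r_[col-place(st,[[-.06,0,0]])[0,:2],0]
o=overlay(g,c,(384,160,34,28),20,st2,q,z);cv2.imwrite("pics/s3o.png",o)
Rm=R.from_euler('z',q[2]).as_matrix()[:2,:2];print(st2,(Rm.T@(col-q[:2])))
```

```text
[ 0.52507972  0.24991214 -0.34399096] [ 0.2 -0.4  0.6 -0.8 -0.2  0.4 -0.6  0.9]
[0.59204271 0.22422148]
[ 0.64868757  0.20443867 -0.336     ] [ 0.07170415 -0.00160255]
```

View pics/s3o.png

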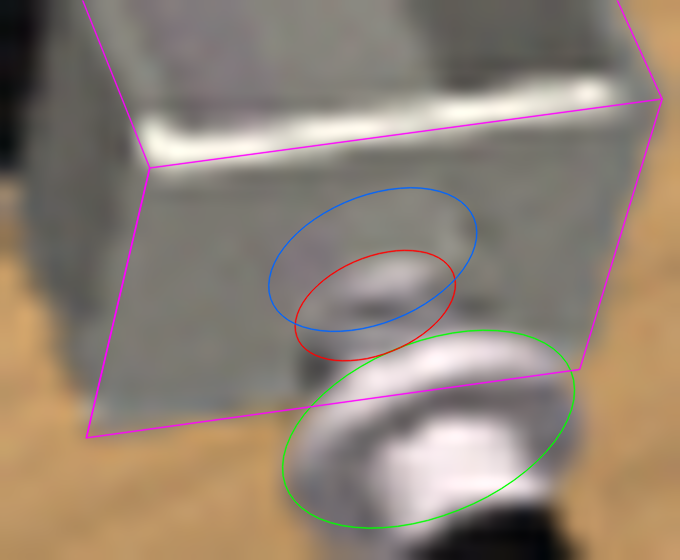

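Request:
drive_tool:
  motion:
    - [0.05, -0.25, 0, 0]
    - [0.05, -0.25, 0.2, 0]
    - [0.05, -0.25, 0.5, 0]
    - [0.05, -0.25, 0.8, 0]
    - [0.05, -0.25, 1.1, 0]
    - [0.05, -0.25, 1.4, 0]
    - [0.05, -0.25, 1.4, 0]
    - [0.05, -0.25, 1.4, 0]

```text
time: 5.9
ee_pos: [0.5377, 0.2431, 0.089]
eef_rot: [0.117, 0.697, -0.117, 0.697]
ft_force: [-0.2, 0.8, -1.7]
width: 0.064
```

Run:
```python
from ov import *
from bench import r
s=r.read_state();print(s["time"],s["ee_pos"],s["ft_force"].round(2),s["torque"].round(2))
im=r.camera("scene")[:,:,::-1];cv2.imwrite("pics/scene4f.png",im)
g=cv2.convertScaleAbs(im[155:190,380:420],alpha=1.8,beta=10)
cv2.imwrite("pics/s4.png",cv2.resize(g,None,fx=15,fy=15,interpolation=cv2.INTER_CUBIC))
w=r.camera("wrist")[:,:,::-1];cv2.imwrite("pics/w4.png",w)
```

```text
5.9 [0.53773317 0.2430542  0.08895992] [-0.17  0.85 -1.65] [-0.04  0.   -0.04]
```

View pics/s4.png

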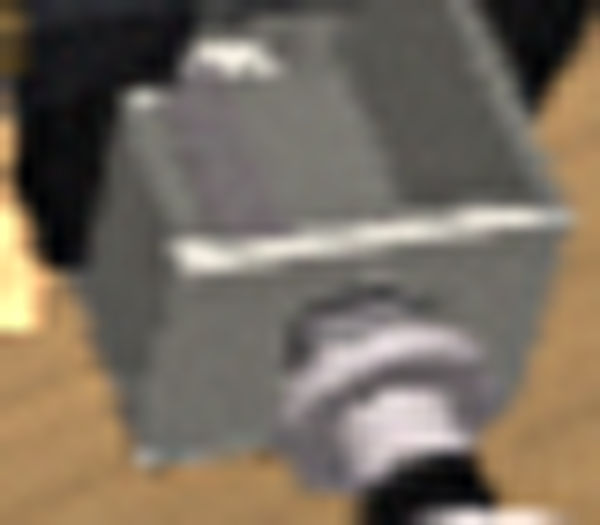

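Request:
drive_tool:
  motion:
    - [0, 0, 0.3, 0]
    - [0, 0, 0.6, 0]
    - [0, 0, 0.9, 0]
    - [0, 0, 1.2, 0]
    - [0, 0, 1.5, 0]
    - [0, 0, 1.8, 0]
    - [0, 0, 1.8, 0]
    - [0, 0, 1.8, 0]

```text
time: 6.67
ee_pos: [0.5542, 0.2375, 0.0889]
eef_rot: [0.117, 0.698, -0.117, 0.697]
ft_force: [-4.1, 1.0, 1.2]
width: 0.0636
```

```bash
cat > look.py <<'E'
from ov import *
from bench import r
import sys
n=sys.argv[1]
s=r.read_state();T=R.from_quat(s["eef_rot"]).as_matrix()
print(s["time"],s["ee_pos"],"F tool",(T.T@s["ft_force"]).round(2),s["torque"].round(2))
im=r.camera("scene")[:,:,::-1];cv2.imwrite(f"pics/scene{n}f.png",im)
g=cv2.convertScaleAbs(im[155:200,380:425],alpha=1.6,beta=10)
t=r.camera("top")[:,:,::-1];cv2.imwrite(f"pics/top{n}f.png",t)
t=cv2.convertScaleAbs(t[140:185,218:253],alpha=1.6,beta=10)
o=np.hstack([cv2.resize(x,None,fx=10,fy=10,interpolation=cv2.INTER_CUBIC) for x in(g,t)])
cv2.imwrite(f"pics/st{n}.png",o)
E
python3 look.py 5
```

```text
6.6667 [0.55424857 0.23751464 0.08890447] F tool [-1.2  -0.43 -4.22] [ 0.07  0.76 -0.  ]
```

View pics/st5.png

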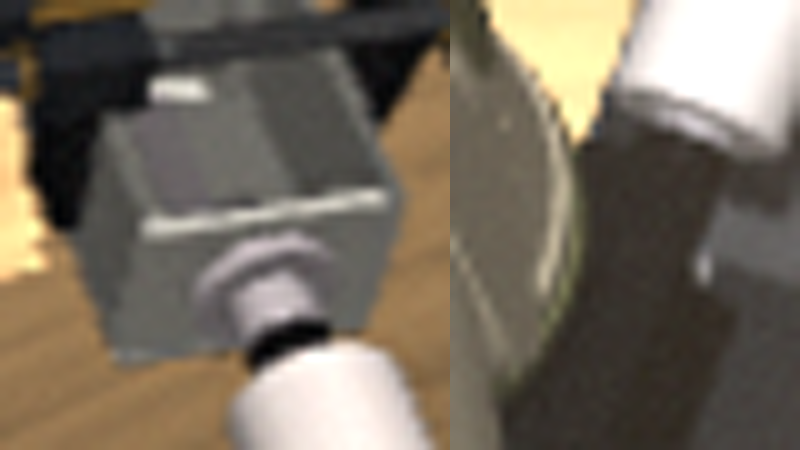

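The collar now sits against the end wall (scene crop around 265,270) with about 4 N on the tool. I'll press about 10 mm further.

Request:
drive_tool:
  motion:
    - [0, 0, 0.2, 0]
    - [0, 0, 0.4, 0]
    - [0, 0, 0.6, 0]
    - [0, 0, 0.8, 0]
    - [0, 0, 1.0, 0]
    - [0, 0, 1.0, 0]
    - [0, 0, 1.0, 0]
    - [0, 0, 1.0, 0]
    - [0, 0, 1.0, 0]
    - [0, 0, 1.0, 0]

```text
time: 7.6
ee_pos: [0.5623, 0.2347, 0.0888]
eef_rot: [0.117, 0.699, -0.117, 0.696]
ft_force: [-10.5, 0.0, 5.2]
width: 0.0638
```

```bash
python3 look.py 6
```

```text
7.6 [0.56230849 0.23473548 0.0888062 ] F tool [-5.17 -3.43 -9.97] [ 0.1   2.11 -0.09]
```

View pics/st6.png

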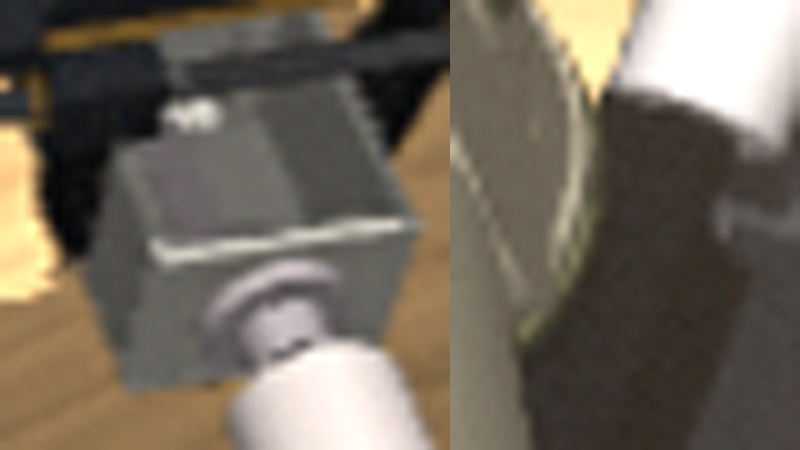

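Request:
drive_tool:
  motion:
    - [-0.05, -0.05, 0.1, 0]
    - [-0.1, -0.1, 0.2, 0]
    - [-0.15, -0.15, 0.25, 0]
    - [-0.15, -0.15, 0.25, 0]
    - [-0.15, -0.15, 0.25, 0]
    - [-0.15, -0.15, 0.25, 0]
    - [-0.15, -0.15, 0.25, 0]
    - [-0.15, -0.15, 0.25, 0]

```text
time: 8.37
ee_pos: [0.5631, 0.2342, 0.0892]
eef_rot: [0.116, 0.699, -0.116, 0.696]
ft_force: [-9.6, 6.1, -4.1]
width: 0.0638
```

```bash
python3 look.py 7
python3 - <<'E'
from ov import *
from bench import r
s=r.read_state();T=R.from_quat(s["eef_rot"]).as_matrix();print(T.round(3),np.arctan2(T[1,2],T[0,2]))
p=s["ee_pos"]
im=cv2.convertScaleAbs(cv2.imread("pics/scene7f.png"),alpha=1.6,beta=10)
cv2.imwrite("pics/s7o.png",overlay(im,r.calibration("scene"),(375,145,60,45),12,[.6488,.2035,-.336],[p[0],p[1],-.336],p[2]-.031,.0145))
E
```

```text
8.3667 [0.56305306 0.23423936 0.08921551] F tool [  4.2    2.62 -11.05] [1.44 2.09 0.17]
[[-0.005  0.324  0.946]
 [ 0.001  0.946 -0.324]
 [-1.    -0.    -0.005]] -0.3300397001739761
```

View pics/s7o.png

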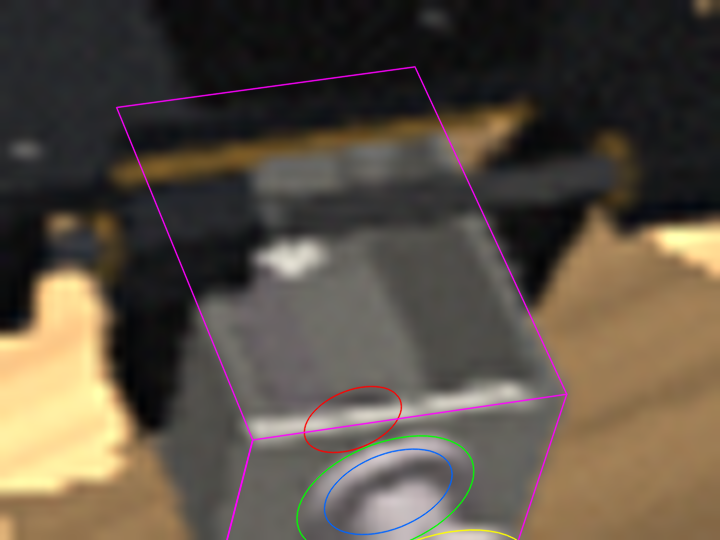

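View pics/st7.png

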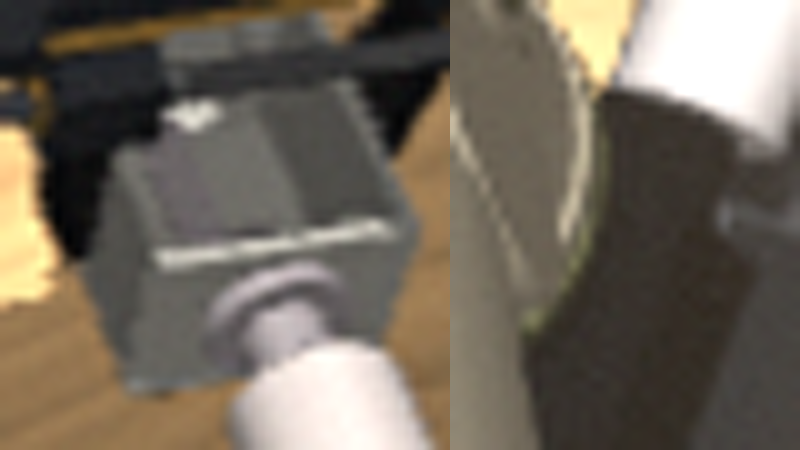

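Request:
drive_tool:
  motion:
    - [0.02, 0.03, 0.03, 0]
    - [0.04, 0.06, 0.06, 0]
    - [0.05, 0.08, 0.1, 0]
    - [0.05, 0.08, 0.1, 0]
    - [0.05, 0.08, 0.1, 0]
    - [0.05, 0.08, 0.1, 0]
    - [0.05, 0.08, 0.1, 0]
    - [0.05, 0.08, 0.1, 0]
    - [0.05, 0.08, 0.1, 0]
    - [0.05, 0.08, 0.1, 0]
    - [0.05, 0.08, 0.1, 0]
    - [0.05, 0.08, 0.1, 0]

```text
time: 9.47
ee_pos: [0.5644, 0.2339, 0.089]
eef_rot: [0.116, 0.699, -0.116, 0.696]
ft_force: [-11.3, 4.0, -0.1]
width: 0.0638
```

```bash
python3 look.py 8
python3 - <<'E'
from ov import *
from bench import r
for n in range(3):
    s=r.read_state();T=R.from_quat(s["eef_rot"]).as_matrix();print(s["time"],s["ee_pos"],(T.T@s["ft_force"]).round(2),s["width"]);r.camera("scene")
im=cv2.imread("pics/scene8f.png")
cv2.imwrite("pics/s8o.png",cv2.convertScaleAbs(cv2.resize(im[150:205,378:433],None,fx=11,fy=11,interpolation=cv2.INTER_CUBIC),alpha=1.3))
# occlusion: where along the conduit top does housing rim occlude
c=r.calibration("scene");st=[.6488,.2035,-.336]
rim=proj(c,place(st,circ(-.019,.021,200))).astype(np.float32).reshape(-1,1,2)
for d in(.010,.012,.014,.016,.018):
    ring=place(st,circ(-.040+d,.010,200))
    # visible upper half hidden fraction
    up=ring[ring[:,2]>.085]; ins=[cv2.pointPolygonTest(rim,tuple(map(float,p)),False)>0 for p in proj(c,up)]
    print(d,np.mean(ins))
E
```

```text
9.4667 [0.56437689 0.23392109 0.08904764] F tool [  0.14   0.15 -12.03] [ 0.83  2.32 -0.04]
9.5667 [0.56435979 0.23395134 0.08902358] [ -0.19   0.03 -13.21] 0.06357062954205875
9.6167 [0.56438596 0.23391395 0.08902542] [  1.1    0.41 -11.58] 0.06409343111784688
9.6667 [0.5643928  0.23390022 0.08905077] [ 4.000e-01  1.000e-02 -1.251e+01] 0.06378803316551117
0.01 0.20202020202020202
0.012 0.40404040404040403
0.014 1.0
0.016 1.0
0.018 1.0
```

View pics/s8o.png

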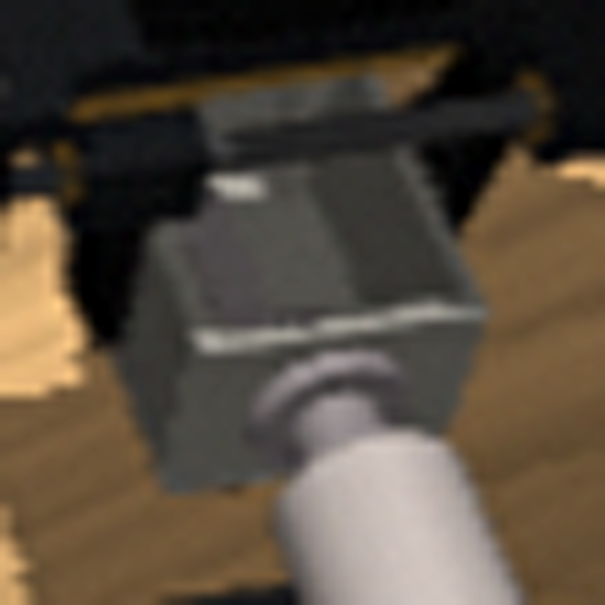

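View pics/scene8f.png

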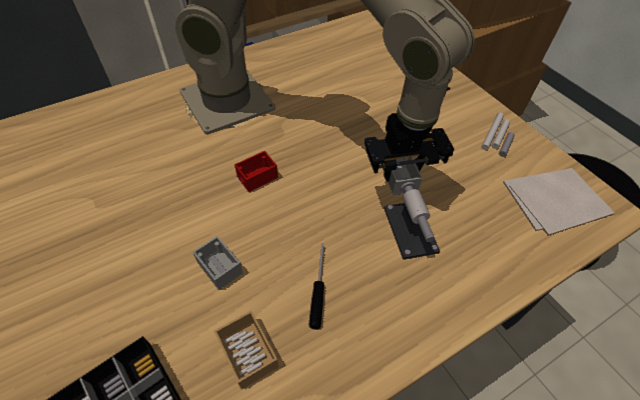

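Axial push is steady at about 12 N (11.6 to 13.2) with almost no side force. The box is level on the collar, and the ring is hidden by the housing rim, which fits 13 mm or more pressed in. The bystanders I can see haven't moved, so I'm handing in.

```bash
python3 -c "
from bench import r
print(r.close_job());s=r.read_state();print(s['time'],s['ee_pos'],s['ft_force'],s['width'])"
```

```text
the job is handed in; nothing more can be done
None
the job is handed in; nothing more can be done
```

I gripped the holed box across its width at 40 N, lifted it and carried it level to the stand. I slid the hole over the threaded end until the wall sat on the collar, then pressed against the spring. I handed in at about 9.7 s, still gripping and pressing.

Last checks before handing in:
- **Push:** the force along the conduit was steady at 11.6–13.2 N, with about 1 N or less to the side, and the TCP moved less than 0.1 mm.
- **Press depth:** the force gives about 15 mm and the TCP position about 15 mm (±2 mm).
- **Seating:** in the scene picture the collar is flush with the end wall and the hole is centred on it.
- **Grip and height:** the jaw opening was 64 mm. The underside was about 58 mm above the bench, taken from the TCP height.
- **Bystanders:** the twin box, screwdriver, carton and red look-alike look unmoved. The tape measure was hidden behind the arm in the last picture, so I could not check it by sight. The arm never came down near it.

- **Ring not read directly:** the housing rim hid the black ring from the scene camera and the gripper hid it from the top camera. That only shows the conduit is in by roughly 13 mm or more.
- **Pose estimates disagreed:** the camera and TCP estimates differed by 2–4 mm sideways. I corrected this in steps, and the side forces dropped to near zero.

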